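Park a wet model piece under the sprung flap of a drying hood

TASK

The little bench on the dark wooden painting block has just been varnished and must dry out of the dust. With the fingertips only, push the orange roller at the side of the drying hood towards the back of the hood so that the spring-closed blue flap rolls up, keep it up with that fingertip while the other fingertip pushes the block, by its face towards you, in under the flap until it is home against the stop strip, then let the flap close fully behind it. Do not touch the wet bench, do not let the flap touch the block or the bench, never lift or tip the block, and leave the glue bottle, the barrel and the dome where they stand.

Things in the scene. Friction and masses are not known exactly. Their poses are not given: they have to be found in the camera images.
- drying_hood: Drying hood fixed to the table: ply base, white cover, blue flap. Origin on its underside, straight below the hinge line; +x into the hood (push direction, away from the robot), y left, z up. All hood numbers below: mm in this frame. Base: x -100 to 36, y -40 to 40, top (the block slides on it) z 3. Hood top z 48, flap up or closed: its left side stands between the fingers.
- hood_mouth (a point): Middle of the foot of the closed flap, hood x -34, y 0, z 3; axes as the hood. The closed flap stands here, y -37 to 37. In front of it on the base two wooden guide strips, x -68 to -36, inner faces y -27 and 27, tops z 12. With the flap fully up nothing is above the base at x below about -17, so a vertical finger can follow the block in.
- hood_hinge (a point): Middle of the flap's hinge line (along y), hood x 0, z 14; axes as the hood. The flap moves at radius 31 to 34 about it, outside the white cover (radius 29, y -32 to 32, open in front of x -7). Side cheeks inside: x -28 to 29, z 3 to 16, inner faces y -29.5 and 29.5.
- hood_stop (a point): Foot of the wooden stop strip inside the hood, middle of its front face, hood x 8, y 0, z 3; axes as the hood. The block is home when its front face meets it (block origin at hood x -7, its rear face at x -22).
- dust_flap (a joint): Turn of the blue flap, rad: 0 closed, 1.48 fully up (a stop); it rolls up and back over the white cover like a visor. A spring closes it (0.03 N m at 0 to 0.09 at 1.48: 2 to 4 N at the roller). Pushing its front inwards does not open it. Lower edge in the hood frame: z 21 at 0.5 rad; x -26, z 36 at 1.0; x -17, z 43 at 1.35. The bench's top is at z 30.
- flap_roller: Orange roller, 12 mm diameter, 26 mm long along y, turning freely on the flap's left (+y) side; origin at its centre (its axes spin). In the hood frame y 59 (46 to 72), 27 mm from the hinge line, at angle 152 deg minus the flap's turn, from +x towards +z: closed x -24, z 27; at 1.2 rad x 3, z 41. A vertical finger pushing it in hood +x raises the flap.
- paint_block: Dark wooden painting block, 30 (x) by 50 (y) by 15 mm high, about 60 g, loose on the hood's base in front of the closed flap; origin at the centre of its underside, axes nearly the hood's. The bench on it must not be touched.
- wet_bench: Cream model bench, 14 x 33 x 12 mm, freshly varnished, fixed on the middle of the block's top; origin at the centre of its underside. Must not be touched.
- glue: Glue bottle with orange cap, 30 mm diameter, 74 mm high, standing loose to the right of the hood; origin at the centre of its underside. Bystander.
- barrel_up: Dark model barrel standing upright, 27 mm diameter, 34 mm high, loose, right of the apron; origin at the centre of its underside. Bystander.
- dome_tile: Plaster dome on a 56 x 56 mm tile, 26 mm high, loose, left of the hood; origin at the centre of its underside. Bystander.

How it is judged:
By the outcome, as a careful person would: the job done as asked, in the order asked, and still so for the second after the job is handed in, with the robot touching nothing.
It also fails if it takes over 48 s, if anything falls off the work surface, if the arm or the gripper's body presses on something with over 40 N, if the wrist force passes 120 N, or if a joint passes its speed limit or range.

ROBOT

A 6-joint arm with a two-finger parallel gripper is mounted at the origin on the work surface; the furniture and walls round the work are solid. World frame = base frame: x ahead of the robot, y to its left, z up, the work surface at z = 0. Lengths are in m, angles in rad, forces in N, time in s.
With the tool pointing down it reaches from about 0.35 to 0.975 m from the base axis. Payload 7.1 kg.
Tool frame: the origin (TCP) lies at the very end of the fingers, on their centre line; the grasp point (between the pads) lies robot.tcp_to_grasp behind it (robot.tcp_to_grasp is the distance from the TCP to the grasp point, in m); z points along the fingers, y is the line along which they close (so a half turn about z gives the same grasp; the last joint's range is limited). The gripper opens to 88 mm and grips with 3 to 60 N. Pads are 20 mm wide; open, the fingers measure 115 mm over their backs; the gripper's body (75 mm by 178 mm) begins 61 mm behind the grasp point.
Start: joints at [1.204, 0.423, 1.63, -0, 1.089, -0.019], TCP at [0.213, 0.588, 0.223] pointing down, gripper open.
Joint ranges: [-3, 3], [-0.9, 2.11], [0.09, 2.58], [-1.31, 4.45], [0.11, 2.69], [-2.54, 2.54]. Speed limits (rad/s): [2.39, 2.39, 3.01, 3.14, 3.14, 3.14].

INTERFACE

Orientations are given as a 3x3 rotation matrix whose columns are the frame's x, y, z axes.
In Python, from station import robot, grab_frame, sign_off gives the robot as it stands.
- The arm moves only by the tool jog_arm, called after "Call:" by a JSON object that holds its "api" and its "payload". Schema: {"type":"object","properties":{"increments":{"type":"object","properties":{"x":{"type":"array","items":{"type":"number"},"minItems":1,"maxItems":8},"y":{"type":"array","items":{"type":"number"},"minItems":1,"maxItems":8},"z":{"type":"array","items":{"type":"number"},"minItems":1,"maxItems":8},"ax":{"type":"array","items":{"type":"number"},"minItems":1,"maxItems":8},"ay":{"type":"array","items":{"type":"number"},"minItems":1,"maxItems":8},"az":{"type":"array","items":{"type":"number"},"minItems":1,"maxItems":8}},"additionalProperties":false,"required":["x","y","z","ax","ay","az"]},"finger_gap":{"type":"number"},"only":{"type":"string"},"quiet":{"type":"boolean"},"lines":{"type":"string"}},"required":["increments"],"additionalProperties":false}. increments is an object with one list for each field, all of the same length, 1 to 8, a row being the entries at one place: x, y, z (the shift in parts of the range, where 1.0 means 100 cm), ax, ay, az (a rotation vector in shares of pi/2 rad (1.0 is pi/2 rad)); each row is the pose to reach, as a shift and turn from the pose commanded when the call began, along the tool's axes at that moment; what a row does not reach only later rows make up. A row lasts 1/8 s, in which the tool goes at most 0.0625 m and 0.188 rad, less where a joint would pass 70% of its speed; a pose out of reach is approached as far as the arm can. finger_gap is the finger opening in m, set as the call begins (left out keeps the last). The fingers move at their own pace and stop on an object; the grip force is fixed at half the most. Time passes only in rows, so rows that do not move let the fingers close. The tool returns the time, the measured TCP pose, the force, the opening and the grip force at its end. only (a regular expression) keeps the lines of the reply that match it, lines (a string "A,B") keeps lines A to B, and quiet returns only ok. Input that does not fit is refused with a message, and nothing moves.
- robot.get_obs(): the state, without advancing time (a new reading comes with each control period).
- grab_frame(name): name is "side" or "top" or "wrist"; returns a dict with "color" (384x512x3 uint8, blue, green, red), "range_z" (384x512 float32, m along the optical axis (not along the pixel's ray), 0 where there is no reading), "fov_y" (degrees; the focal length in pixels is half the picture's height over the tangent of half this angle, whatever the lens; pixels are square), "cx", "cy" (the principal point, pixels), "pose" (4x4, takes a point from camera to world coordinates). Camera axes: x right, y down, z forward; pixel columns grow to the right and rows downward; lengths in m; the calibration is good to about 2 mm. The wrist camera is an equidistant fisheye: a pixel r from the principal point sees the ray r / f radians off the axis. A picture is of the moment at which its call begins.
- sign_off(): hands the job in; it is judged then, once.
The state is a dict: "clock": time; "q": joint angles; "qd": joint speeds; "effort": joint torques, N m; "eef_pos": TCP position; "ee_rot": TCP orientation; "contact_force": force on the tool from outside, world axes, zero at the start; "ft_torque": the same for the moment, N m; "grip_width": finger opening in m; "gripper_force": force on a finger pad.
Only numpy, scipy, OpenCV 4.12 (cv2) and the standard library are available. Lean on these libraries where they do the work, as an engineer would, in place of code of your own. Each camera call takes 0.05 s, during which the arm holds its last target. There are 200 camera calls.

## Working session

There is one attempt and no reset: what is moved stays moved. The work goes in short steps, Python scripts to look and compute and a tool call to move; the robot and the scene stay as the last step left them, time stands still between calls to the robot, and variables do not carry over. Pictures are saved under pics/ and viewed, at most 14 in all, crops included, and the job is handed in when it is done.

```bash
mkdir -p pics; python3 - <<'E'
from station import robot, grab_frame
import cv2,numpy as np
o=robot.get_obs();print(o['clock'],o['eef_pos'],o['ee_rot'],o['grip_width'],robot.tcp_to_grasp)
for n in("top","side"):
    f=grab_frame(n);cv2.imwrite(f'pics/{n}0.png',f['color']);np.savez(f'{n}0.npz',**f);print(n,f['fov_y'],f['cx'],f['cy'],f['pose'].round(3).tolist())
E
```

```text
0.0 [0.21281137 0.58704329 0.22187982] [[-9.40119562e-01  3.40844393e-01 -5.56146279e-04]
 [ 3.40844846e-01  9.40118393e-01 -1.48243945e-03]
 [ 1.75621718e-05 -1.58322992e-03 -9.99998747e-01]] 0.08783301185571418 0.0187
top 48.72458781691118 251.86047053515802 194.80413401829827 [[0.001, -0.986, 0.168, 0.344], [-1.0, -0.002, -0.01, 0.08], [0.01, -0.168, -0.986, 0.897], [0.0, 0.0, 0.0, 1.0]]
side 47.679167121042866 257.16381361217316 186.9856433738446 [[-0.986, -0.099, 0.134, 0.36], [-0.166, 0.51, -0.844, 0.794], [0.015, -0.854, -0.519, 0.474], [0.0, 0.0, 0.0, 1.0]]
```

View pics/top0.png

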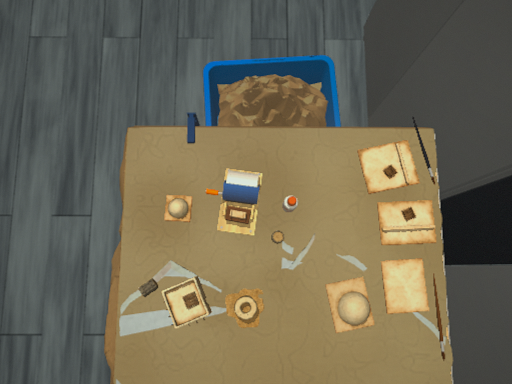

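View pics/side0.png

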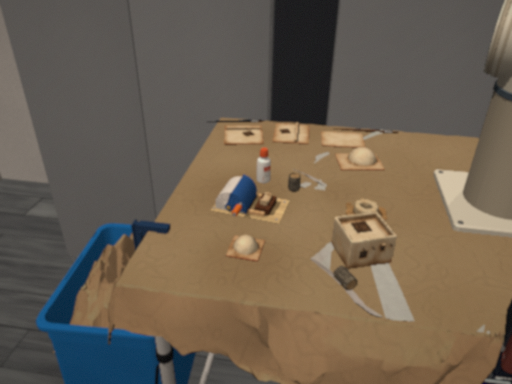

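```bash
cat > h.py <<'E'
import numpy as np,cv2
def cloud(f):
    z=f['range_z'];H,W=z.shape;F=H/2/np.tan(np.radians(float(f['fov_y']))/2)
    u,v=np.meshgrid(np.arange(W),np.arange(H))
    P=np.stack([(u-f['cx'])/F*z,(v-f['cy'])/F*z,z],-1)
    T=f['pose'];return P@T[:3,:3].T+T[:3,3]
E
python3 - <<'E'
import numpy as np,cv2
from h import *
for n in("top","side"):
    f=np.load(n+'0.npz');P=cloud(f);hsv=cv2.cvtColor(f['color'],cv2.COLOR_BGR2HSV)
    h,s,v=[hsv[...,i].astype(int) for i in range(3)]
    box=(P[...,0]>.45)&(P[...,0]<.75)&(P[...,1]>-.1)&(P[...,1]<.3)&(f['range_z']>0)
    print(n,'table z',np.median(P[box][:,2]))
    for k,m in {'blue':(h>100)&(h<130)&(s>120),'orange':(h<12)&(s>190)&(v>150),'white':(s<40)&(v>180),'hi':P[...,2]>.03}.items():
        q=P[m&box]
        c,l=cv2.connectedComponents((m&box).astype(np.uint8))
        for i in range(1,c):
            q=P[l==i]
            if len(q)>15: print(k,len(q),q.mean(0).round(4),q.min(0).round(4),q.max(0).round(4))
f=np.load('top0.npz');c=f['color'][155:255,150:320];cv2.imwrite('pics/crop.png',cv2.resize(c,None,fx=4.7,fy=4.7,interpolation=cv2.INTER_CUBIC))
E
```

```text
top table z -0.0008398733430323713
blue 183 [0.6444 0.2044 0.0099] [6.125e-01 1.978e-01 3.000e-04] [0.6775 0.2117 0.0158]
blue 333 [0.4995 0.0954 0.0413] [0.4863 0.059  0.0325] [0.514  0.1311 0.0477]
orange 45 [ 0.474  -0.0065  0.0725] [ 0.4683 -0.0135  0.0681] [0.4803 0.0009 0.0764]
white 265 [0.5208 0.0927 0.0402] [0.508  0.0602 0.0021] [0.5347 0.1249 0.0449]
white 30 [0.4738 0.0022 0.0496] [ 0.4639 -0.0035  0.0466] [0.4862 0.0067 0.0571]
hi 806 [0.5102 0.0946 0.0397] [0.4826 0.059  0.0301] [0.5422 0.1333 0.0483]
hi 27 [0.4992 0.1559 0.0312] [0.4951 0.1417 0.03  ] [0.5038 0.1667 0.0346]
hi 185 [ 0.4723 -0.0044  0.0562] [ 0.46   -0.0203  0.0312] [0.4894 0.0084 0.0764]
side table z 0.002206701863404159
blue 534 [0.496  0.1092 0.0354] [0.4796 0.0631 0.0107] [0.5212 0.1359 0.0494]
blue 357 [0.6529 0.2107 0.0044] [ 0.6114  0.202  -0.0327] [0.6795 0.2167 0.0153]
blue 1331 [ 0.7181  0.1902 -0.3925] [ 0.68    0.1803 -0.4926] [ 0.75    0.2078 -0.2962]
blue 493 [ 0.6839  0.0499 -0.6043] [ 0.6787 -0.0648 -0.7057] [ 0.6913  0.1159 -0.4731]
orange 32 [0.4757 0.     0.0714] [ 0.4696 -0.0046  0.0634] [0.4804 0.0035 0.0769]
orange 30 [0.4977 0.1589 0.0336] [0.4935 0.1483 0.0318] [0.5013 0.1679 0.0359]
white 41 [0.4774 0.0034 0.0518] [ 0.4664 -0.0041  0.0457] [0.4862 0.0102 0.0564]
hi 272 [0.4736 0.0015 0.0527] [ 0.4602 -0.0144  0.0303] [0.4888 0.0106 0.0774]
hi 754 [0.5066 0.1076 0.0405] [0.4804 0.0576 0.03  ] [0.5422 0.1715 0.0504]
```

View pics/crop.png

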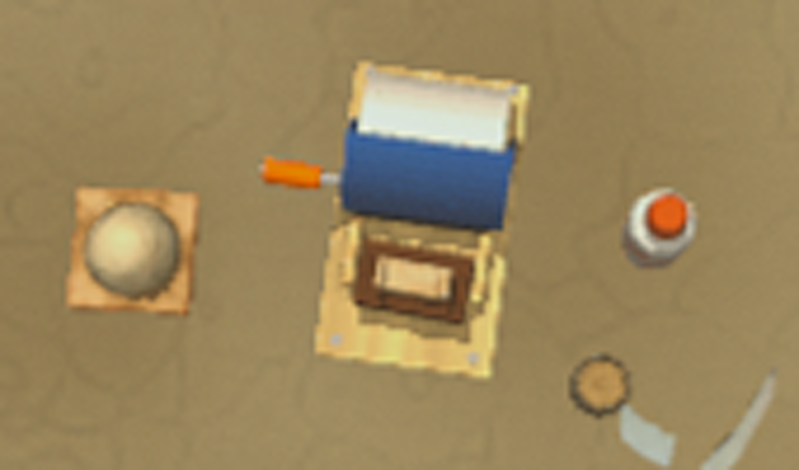

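The top view shows the hood at about (241,195) px with the roller at (213,192), the block at (238,215), the dome at (178,208), the glue at (291,202) and the barrel at (278,237). The hood is turned about -8°. In the side view the flap is closed. I'll hover over it for a close wrist view and fit the hood from the base corners.

Units first: turns go in shares of pi/2 rad. So 0.68 rad is 0.4329.

Call:
{"api": "jog_arm", "payload": {"increments": {"x":[-0.05, -0.1, -0.15, -0.19, -0.24, -0.28, -0.32, -0.366], "y":[-0.045, -0.09, -0.135, -0.18, -0.225, -0.265, -0.305, -0.346], "z":[0, 0, 0, 0, 0, 0, 0, 0.02], "ax":[0, 0, 0, 0, 0, 0, 0, 0], "ay":[0, 0, 0, 0, 0, 0, 0, 0], "az":[0.0637, 0.1592, 0.2546, 0.3501, 0.4329, 0.4329, 0.4329, 0.4329]}}}

```text
clock: 1.1
eef_pos: [0.4375, 0.1416, 0.2055]
ee_rot: [[-0.517, 0.856, 0.003], [0.856, 0.517, 0.001], [-0.001, 0.003, -1.0]]
contact_force: [0.7, 0.6, 0.2]
grip_width: 0.0878
gripper_force: 0.0
```

Call:
{"api": "jog_arm", "payload": {"increments": {"x":[0, 0, 0, 0], "y":[0, 0, 0, 0], "z":[0, 0, 0, 0], "ax":[0, 0, 0, 0], "ay":[0, 0, 0, 0], "az":[0, 0, 0, 0]}}}

```text
clock: 1.6
eef_pos: [0.4357, 0.1446, 0.2049]
ee_rot: [[-0.519, 0.855, 0.0], [0.855, 0.519, 0.0], [-0.0, 0.0, -1.0]]
contact_force: [-0.4, -0.4, -0.6]
grip_width: 0.0877
gripper_force: 0.0
```

```bash
python3 - <<'E'
from station import robot, grab_frame
from h import *
f=grab_frame('wrist');cv2.imwrite('pics/w1.png',f['color']);np.savez('w1.npz',**f);print(f['fov_y'],f['cx'],f['cy'],f['pose'].round(3).tolist())
o=robot.get_obs();print(o['eef_pos'],o['ee_rot'].round(3).tolist(),o['q'].round(2),o['contact_force'])
t=np.load('top0.npz');F=192/np.tan(np.radians(float(t['fov_y']))/2);T=t['pose']
px=np.array([[317,352],[490,376],[358,62],[528,88]])/4.7-.4+[150,155]
W=[]
for u,v in px:
    d=T[:3,:3]@np.array([(u-t['cx'])/F,(v-t['cy'])/F,1]);W.append((T[:3,3]+d*(.003-T[2,3])/d[2])[:2])
W=np.array(W);M=np.array([[-.1,.04],[-.1,-.04],[.036,.04],[.036,-.04]])
A=M-M.mean(0);B=W-W.mean(0);th=np.arctan2((A[:,0]*B[:,1]-A[:,1]*B[:,0]).sum(),(A*B).sum())
R=np.array([[np.cos(th),-np.sin(th)],[np.sin(th),np.cos(th)]]);o=W.mean(0)-R@M.mean(0)
print(W.round(4).tolist(),np.degrees(th),o,(W-(M@R.T+o)).round(4).tolist())
E
```

```text
65.70646984690485 252.52506944560264 191.01098294041856 [[0.855, 0.498, 0.145, 0.396], [0.519, -0.822, -0.236, 0.209], [0.002, 0.277, -0.961, 0.368], [0.0, 0.0, 0.0, 1.0]]
[0.43576332 0.14440404 0.20488262] [[-0.519, 0.855, 0.0], [0.855, 0.519, 0.0], [-0.0, 0.0, -1.0]] [ 0.29  0.2   2.    0.    0.94 -0.25] [-0.00152566 -0.47533215 -0.23507973]
[[0.4221, 0.1445], [0.4115, 0.067], [0.5555, 0.1276], [0.5435, 0.0495]] -7.607869588653312 [0.51488597 0.09293011] [[0.0011, -0.0013], [0.001, 0.0005], [-0.0003, -0.0002], [-0.0017, 0.001]]
```

View pics/w1.png

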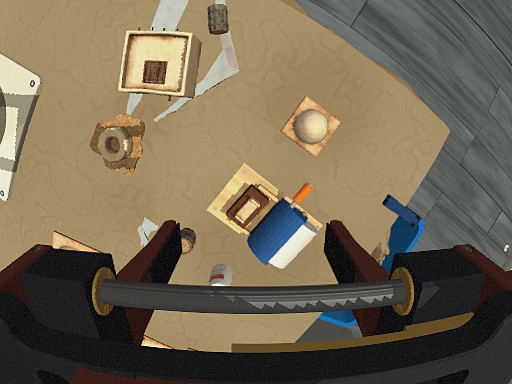

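```bash
cat >> h.py <<'E'
def rays(f,uv):
    F=192/np.tan(np.radians(float(f['fov_y']))/2);d=(np.atleast_2d(uv)-[f['cx'],f['cy']]);r=np.hypot(*d.T)[:,None]+1e-9
    th=r/F;return np.hstack([d/r*np.tan(th),np.ones_like(r)])
def at_z(f,uv,z):
    d=rays(f,uv)@f['pose'][:3,:3].T;t=f['pose'][:3,3];return t+d*((z-t[2])/d[:,2])[:,None]
def wcloud(f):
    u,v=np.meshgrid(np.arange(512),np.arange(384));uv=np.stack([u.ravel(),v.ravel()],1).astype(float)
    return ((rays(f,uv)*f['range_z'].reshape(-1,1))@f['pose'][:3,:3].T+f['pose'][:3,3]).reshape(384,512,3)
TH=np.radians(-7.6);O=np.array([.5149,.0929])
def hood(P,O=O,TH=TH):
    c,s=np.cos(TH),np.sin(TH);P=np.array(P,float);q=P.copy();q[...,:2]=(P[...,:2]-O)@np.array([[c,-s],[s,c]]);return q*1000
E
python3 - <<'E'
from h import *
f=np.load('w1.npz');P=wcloud(f);Q=hood(P);hsv=cv2.cvtColor(f['color'],cv2.COLOR_BGR2HSV);h,s,v=[hsv[...,i].astype(int) for i in range(3)]
near=(abs(Q[...,0])<150)&(abs(Q[...,1])<160)&(f['range_z']>0)
print('table',np.median(Q[near][:,2]))
def rep(k,m):
    c,l=cv2.connectedComponents((m&near).astype(np.uint8))
    for i in range(1,c):
        q=Q[l==i]
        if len(q)>25: print(k,len(q),q.mean(0).round(1),q.min(0).round(1),q.max(0).round(1))
rep('orange',(h<12)&(s>190)&(v>150));rep('blue',(h>100)&(h<130)&(s>120));rep('dark',(v<110)&(Q[...,2]>8));rep('hi',Q[...,2]>10)
c=f['color'][150:280,200:330];cv2.imwrite('pics/c2.png',cv2.resize(c,None,fx=4.6,fy=4.6,interpolation=cv2.INTER_CUBIC))
E
```

```text
table 295.7992578170412
orange 36 [-27.3  61.3  31.1] [-28.6  47.6  28.1] [-25.4  71.4  33.6]
blue 461 [113.  128.1  11.5] [ 80.2 116.6 -15.6] [148.2 141.1  15.4]
blue 1882 [-20.4   3.4  36.5] [-34.5 -36.4   8.2] [ 6.3 38.  49.1]
dark 465 [-65.2   1.9  17.6] [-77.9 -27.7   8. ] [-45.8  25.2  26.7]
dark 416 [112.  128.1  12.7] [ 80.4 116.4   8.1] [148.2 142.1  15.4]
dark 853 [-28.    5.6  25.9] [-37.2 -36.4   8. ] [ 6.1 39.5 44.7]
dark 50738 [-93.9  60.7 306.6] [-150.  -106.     8.2] [-13.8 118.  331.2]
hi 847 [-65.5 126.8  19.8] [-83.3 106.9  10. ] [-44.  147.8  28.7]
hi 3082 [-11.7   7.9  37.1] [-34.4 -36.8  10.1] [30.2 73.8 49.1]
hi 101 [-51.8  29.7  12.6] [-66.7  26.7  10.2] [-36.3  32.7  15.2]
hi 1029 [-61.9  -0.7  19.8] [-77.9 -31.2  10.1] [-35.8  25.2  32.3]
hi 418 [112.  128.2  12.8] [ 80.4 116.4  10. ] [148.2 142.1  15.4]
hi 52439 [-93.4  59.4 303.8] [-150.  -109.1   10. ] [-13.5 118.  331.2]
```

View pics/c2.png

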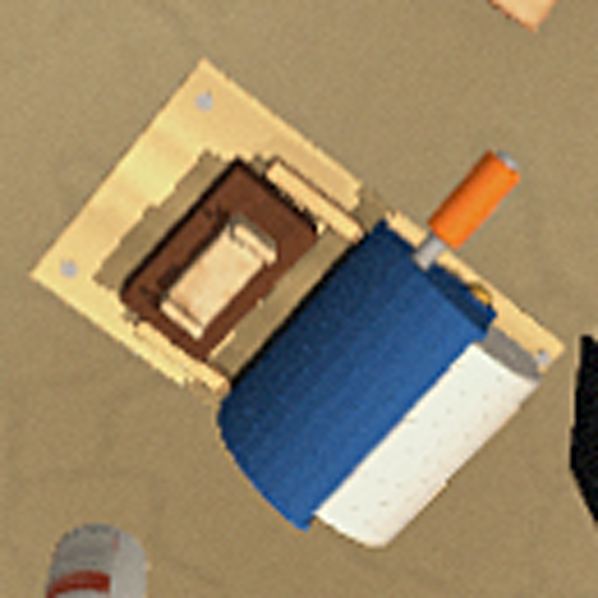

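```bash
python3 - <<'E'
from h import *
f=np.load('w1.npz')
p=lambda a:np.array(a)/4.6-.4+[200,150]
print('base',hood(at_z(f,p([[205,58],[32,272],[565,350]]),.003)).round(1).tolist())
print('block RL FL FR RR',hood(at_z(f,p([[242,160],[318,235],[205,360],[122,295]]),.018)).round(1).tolist())
E
```

```text
base [[-98.5, 40.6, 3.0], [-98.8, -38.5, 3.0], [37.4, 39.3, 3.0]]
block RL FL FR RR [[-75.3, 27.7, 18.0], [-46.3, 24.3, 18.0], [-47.3, -23.4, 18.0], [-76.9, -22.6, 18.0]]
```

```bash
cat > plan.py <<'E'
# usage: plan.py x y z yaw_deg(clockwise) -> TCP in hood mm; prints tool-axis move to there and present finger state
import sys
from h import *
from station import robot
c,s=np.cos(TH),np.sin(TH);R2=np.array([[c,-s],[s,c]]);O2=O+R2@[.0006,.0003]
o=robot.get_obs();p=np.array(o['eef_pos']);R=np.array(o['ee_rot'])
ph=np.radians(82.4)-np.arctan2(R[1,1],R[0,1]);t=(R2.T@(p[:2]-O2))*1000
S=o['grip_width']*1000+13.5;e=6.75*np.sin(ph)+10*np.cos(ph);k=6.75*np.cos(ph)-10*np.sin(ph)
l=np.array([np.sin(ph),np.cos(ph)])*S/2
F=R2.T@np.array(o['contact_force'])[:2]
print('t %.2f yaw %.2f TCP %s z %.1f S %.1f | L front %.1f y %.1f(ctr %.1f) | R front %.1f y %.1f(ctr %.1f) | F hood %s fz %.1f'%(o['clock'],np.degrees(ph),t.round(1),p[2]*1000,S,t[0]+l[0]+e,t[1]+l[1]+k,t[1]+l[1],t[0]-l[0]+e,t[1]-l[1]+k,t[1]-l[1],F.round(1),o['contact_force'][2]))
if len(sys.argv)>1:
    x,y,z,a=map(float,sys.argv[1:5]);w=np.r_[O2+R2@[x/1e3,y/1e3],z/1e3]-p
    print('d tool',(R.T@w).round(4),'rz',round(np.radians(a)-ph,4), 'hood x in tool',(R.T@np.r_[R2[:,0],0]).round(3))
E
python3 plan.py -92 33.7 60 56
```

```text
t 1.65 yaw 51.16 TCP [-85.9  40.3] z 204.9 S 101.4 | L front -34.8 y 68.5(ctr 72.1) | R front -113.8 y 4.9(ctr 8.5) | F hood [ 0.1 -0.5] fz -0.2
d tool [-0.0013 -0.009   0.1449] rz 0.0844 hood x in tool [-0.627  0.779  0.   ]
```

Converted, 0.084 rad is 0.0535.

Call:
{"api": "jog_arm", "payload": {"increments": {"x":[-0.001, -0.001, -0.001, -0.001, -0.001, -0.001], "y":[-0.009, -0.009, -0.009, -0.009, -0.009, -0.009], "z":[0.04, 0.09, 0.13, 0.145, 0.145, 0.145], "ax":[0, 0, 0, 0, 0, 0], "ay":[0, 0, 0, 0, 0, 0], "az":[0.0535, 0.0535, 0.0535, 0.0535, 0.0535, 0.0535]}, "finger_gap": 0.088}}

```text
clock: 2.4
eef_pos: [0.4298, 0.1383, 0.0608]
ee_rot: [[-0.443, 0.896, 0.002], [0.896, 0.443, 0.001], [-0.0, 0.002, -1.0]]
contact_force: [0.7, -0.8, 0.4]
grip_width: 0.0877
gripper_force: 0.0
```

```bash
python3 plan.py -92 34 9 56; python3 -c "
from station import grab_frame;import cv2
cv2.imwrite('pics/s2.png',cv2.resize(grab_frame('side')['color'][100:300,130:400],None,fx=2.9,fy=2.9))"
```

```text
t 2.40 yaw 56.08 TCP [-90.9  33.5] z 60.8 S 101.2 | L front -37.7 y 57.2(ctr 61.7) | R front -121.7 y 0.7(ctr 5.2) | F hood [ 0.8 -0.7] fz 0.4
d tool [ 0.0011 -0.0007  0.0518] rz -0.0015 hood x in tool [-0.558  0.83   0.002]
```

View pics/s2.png

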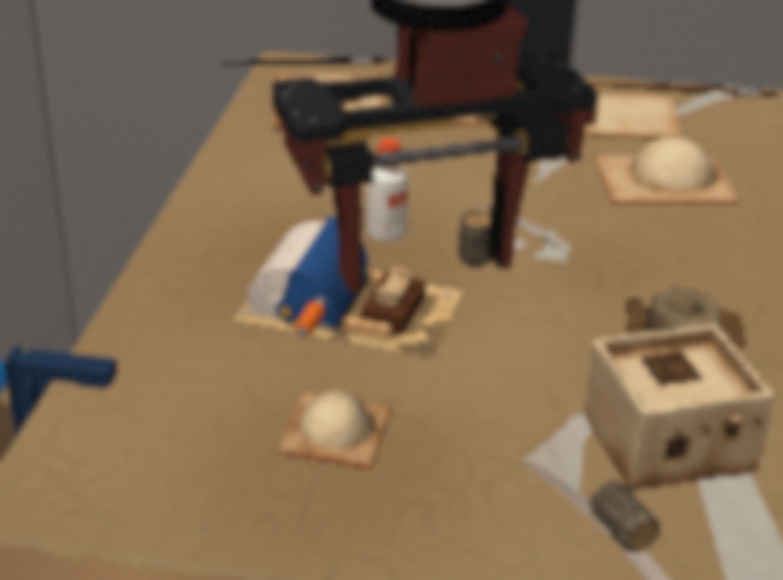

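The side view shows the left finger tip at (350,285), hovering in front of the roller (310,315). The right one, at (500,262), is well behind the block. I'll lower the tool.

Call:
{"api": "jog_arm", "payload": {"increments": {"x":[0, 0.001, 0.001, 0.001, 0.001], "y":[0, 0, 0, 0, 0], "z":[0.025, 0.045, 0.052, 0.052, 0.052], "ax":[0, 0, 0, 0, 0], "ay":[0, 0, 0, 0, 0], "az":[0, 0, 0, 0, 0]}}}

```text
clock: 3.08
eef_pos: [0.4291, 0.1389, 0.0085]
ee_rot: [[-0.443, 0.896, 0.001], [0.896, 0.443, 0.0], [-0.0, 0.001, -1.0]]
contact_force: [-0.5, -0.6, 0.6]
grip_width: 0.088
gripper_force: 0.0
```

```bash
python3 plan.py -80 34 9 56; python3 -c "
from station import grab_frame;import cv2
cv2.imwrite('pics/s3.png',cv2.resize(grab_frame('side')['color'][140:260,180:340],None,fx=4.5,fy=4.5))"
```

```text
t 3.08 yaw 56.10 TCP [-91.8  33.9] z 8.5 S 101.5 | L front -38.5 y 57.7(ctr 62.2) | R front -122.7 y 1.1(ctr 5.6) | F hood [-0.4 -0.7] fz 0.6
d tool [-0.0065  0.0098 -0.0005] rz -0.0018 hood x in tool [-0.558  0.83   0.001]
```

View pics/s3.png

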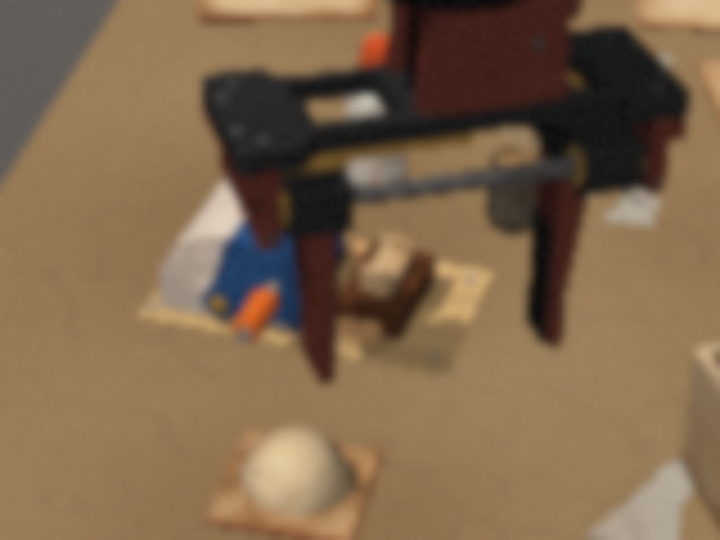

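Both fingertips are down: the left at (325,375) in front of the roller (257,308), the right at (550,340) behind the apron. I'll start pushing the roller.

Call:
{"api": "jog_arm", "payload": {"increments": {"x":[-0.0028, -0.0056, -0.0084, -0.0112, -0.0139, -0.0167, -0.0167, -0.0167], "y":[0.0042, 0.0083, 0.0125, 0.0166, 0.0207, 0.0249, 0.0249, 0.0249], "z":[-0.0005, -0.0005, -0.0005, -0.0005, -0.0005, -0.0005, -0.0005, -0.0005], "ax":[0, 0, 0, 0, 0, 0, 0, 0], "ay":[0, 0, 0, 0, 0, 0, 0, 0], "az":[0, 0, 0, 0, 0, 0, 0, 0]}, "quiet": true}}

```text
ok
```

```bash
python3 plan.py -52 34 9 56; python3 - <<'E'
from station import grab_frame
from h import *
f=grab_frame('side');Q=hood(cloud(f));hsv=cv2.cvtColor(f['color'],cv2.COLOR_BGR2HSV);h,s,v=[hsv[...,i].astype(int) for i in range(3)]
q=Q[(h<12)&(s>190)&(v>150)&(Q[...,1]>35)&(Q[...,1]<90)&(abs(Q[...,0])<50)];print(len(q),q.mean(0),q.max(0))
cv2.imwrite('pics/s4.png',cv2.resize(f['color'][140:260,180:340],None,fx=4.5,fy=4.5))
E
```

```text
t 4.12 yaw 56.11 TCP [-62.5  33.5] z 8.1 S 101.1 | L front -9.4 y 57.2(ctr 61.7) | R front -93.3 y 0.8(ctr 5.4) | F hood [-2.3 -0.3] fz 0.7
d tool [-0.0055  0.009  -0.0009] rz -0.0019 hood x in tool [-0.558  0.83  -0.   ]
27 [-8.21591214 63.42147512 47.54023387] [-4.39717775 73.80224668 49.24808439]
```

View pics/s4.png

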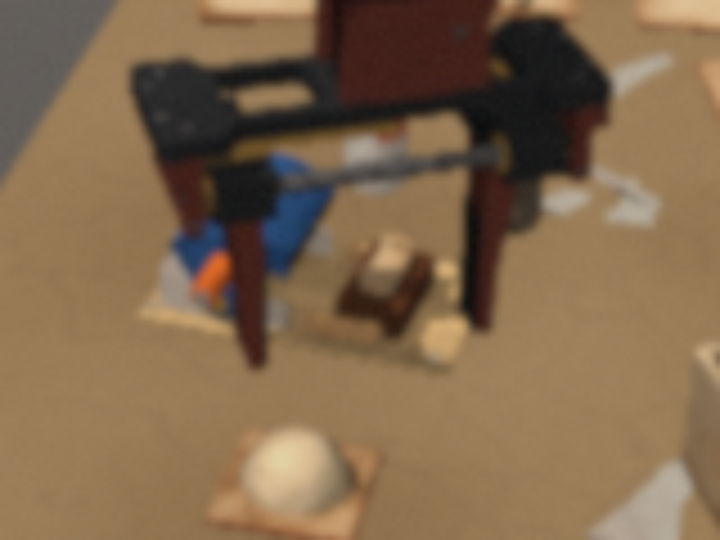

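The flap is rolling up, with the roller at (212,272) against the left finger and the block not moved. I'll push on to about 1.37 rad.

Call:
{"api": "jog_arm", "payload": {"increments": {"x":[-0.002, -0.0041, -0.0061, -0.0061, -0.0061], "y":[0.003, 0.0061, 0.0092, 0.0092, 0.0092], "z":[-0.0005, -0.0005, -0.0005, -0.0005, -0.0005], "ax":[0, 0, 0, 0, 0], "ay":[0, 0, 0, 0, 0], "az":[0, 0, 0, 0, 0]}, "quiet": true}}

```text
ok
```

```bash
python3 plan.py -52 34 9 56
```

```text
t 4.80 yaw 56.11 TCP [-51.3  33.7] z 8.7 S 101.0 | L front 1.8 y 57.3(ctr 61.9) | R front -82.0 y 1.0(ctr 5.6) | F hood [-3.  -1.1] fz 0.5
d tool [ 0.0006 -0.0004 -0.0003] rz -0.0019 hood x in tool [-0.558  0.83   0.   ]
```

```bash
cat > st.py <<'E'
# st.py D sep Lfront Ly : step target with given finger offsets
import sys,subprocess
import numpy as np
D,sep,FL,Ly=map(float,sys.argv[1:5]);ph=np.arctan2(D,sep);e=6.75*np.sin(ph)+10*np.cos(ph)
print('opening %.4f'%((np.hypot(D,sep)-13.5)/1000),flush=True)
subprocess.run(['python3','plan.py',str(FL-e-D/2),str(Ly-sep/2),'9',str(np.degrees(ph))])
E
python3 st.py 72 57.8 1.8 62
```

```text
opening 0.0788
t 4.80 yaw 56.11 TCP [-51.3  33.7] z 8.7 S 101.0 | L front 1.8 y 57.3(ctr 61.9) | R front -82.0 y 1.0(ctr 5.6) | F hood [-3.  -1.1] fz 0.5
d tool [-0.0036  0.0043 -0.0003] rz -0.0849 hood x in tool [-0.558  0.83   0.   ]
```

Converted, -0.085 rad is -0.0541.

Call:
{"api": "jog_arm", "payload": {"increments": {"x":[-0.0018, -0.0036, -0.0036, -0.0036], "y":[0.0022, 0.0043, 0.0043, 0.0043], "z":[0, 0, 0, 0], "ax":[0, 0, 0, 0], "ay":[0, 0, 0, 0], "az":[-0.0267, -0.0541, -0.0541, -0.0541]}, "finger_gap": 0.0788, "quiet": true}}

```text
ok
```

```bash
python3 st.py 62 59.1 1.8 62
```

```text
opening 0.0722
t 5.30 yaw 51.28 TCP [-45.9  33.2] z 8.6 S 92.4 | L front 1.7 y 58.5(ctr 62.1) | R front -70.4 y 0.7(ctr 4.3) | F hood [-3.  -1.7] fz -0.6
d tool [-0.0036  0.0034 -0.0004] rz -0.0856 hood x in tool [-0.626  0.78   0.   ]
```

Tracking is within a few tenths of a millimetre, so I'll continue.

Converted, -0.086 rad is -0.0547.

Call:
{"api": "jog_arm", "payload": {"increments": {"x":[-0.0018, -0.0036, -0.0036, -0.0036], "y":[0.0017, 0.0034, 0.0034, 0.0034], "z":[0, 0, 0, 0], "ax":[0, 0, 0, 0], "ay":[0, 0, 0, 0], "az":[-0.0274, -0.0547, -0.0547, -0.0547]}, "finger_gap": 0.0722, "quiet": true}}

```text
ok
```

```bash
python3 st.py 52 60.4 1.8 62; python3 - <<'E'
from station import grab_frame
import cv2
cv2.imwrite('pics/t5.png',cv2.resize(grab_frame('top')['color'][150:250,170:310],None,fx=4,fy=4,interpolation=cv2.INTER_CUBIC))
cv2.imwrite('pics/s5.png',cv2.resize(grab_frame('side')['color'][150:260,180:320],None,fx=4,fy=4,interpolation=cv2.INTER_CUBIC))
a=cv2.imread('pics/t5.png');b=cv2.imread('pics/s5.png');b=cv2.resize(b,(a.shape[1],440))
import numpy as np
c=np.vstack([a,b]);cv2.imwrite('pics/m5.png',cv2.resize(c,None,fx=.7,fy=.7))
E
```

```text
opening 0.0662
t 5.80 yaw 46.36 TCP [-41.   32.5] z 8.7 S 85.5 | L front 1.8 y 59.4(ctr 62.0) | R front -60.1 y 0.4(ctr 3.0) | F hood [-4.2 -1.7] fz 0.5
d tool [-0.0038  0.003  -0.0003] rz -0.0984 hood x in tool [-0.69   0.724  0.   ]
```

View pics/m5.png

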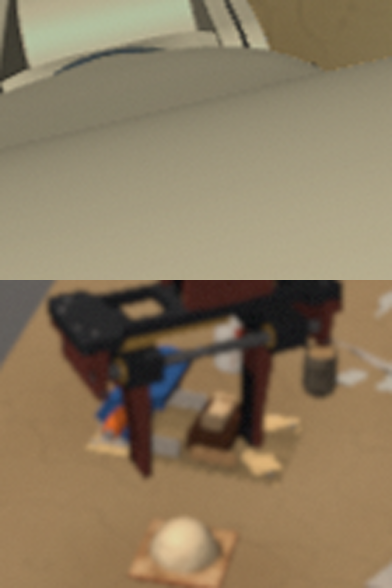

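In the side view the flap is up, with the blue folded back at (150,385), and the roller is held at (115,420). The block (220,425) has the right finger at its rear face. Continuing.

Converted, -0.098 rad is -0.0624.

Call:
{"api": "jog_arm", "payload": {"increments": {"x":[-0.0019, -0.0038, -0.0038, -0.0038], "y":[0.0015, 0.003, 0.003, 0.003], "z":[0, 0, 0, 0], "ax":[0, 0, 0, 0], "ay":[0, 0, 0, 0], "az":[-0.0312, -0.0624, -0.0624, -0.0624]}, "finger_gap": 0.0662, "quiet": true}}

```text
ok
```

```bash
python3 st.py 42 61.7 2.2 62
```

```text
opening 0.0611
t 6.40 yaw 40.75 TCP [-36.1  31.9] z 8.7 S 79.9 | L front 2.0 y 60.8(ctr 62.2) | R front -50.2 y 0.2(ctr 1.6) | F hood [-3.7 -1.4] fz 0.1
d tool [-0.0044  0.0028 -0.0003] rz -0.1135 hood x in tool [-0.758  0.653  0.   ]
```

Converted, -0.114 rad is -0.0726.

Call:
{"api": "jog_arm", "payload": {"increments": {"x":[-0.0022, -0.0044, -0.0044, -0.0044], "y":[0.0014, 0.0028, 0.0028, 0.0028], "z":[0, 0, 0, 0], "ax":[0, 0, 0, 0], "ay":[0, 0, 0, 0], "az":[-0.0363, -0.0726, -0.0726, -0.0726]}, "finger_gap": 0.0611, "quiet": true}}

```text
ok
```

```bash
python3 st.py 33 62.8 2.5 62
```

```text
opening 0.0574
t 6.90 yaw 34.24 TCP [-30.9  31.2] z 8.7 S 74.7 | L front 2.1 y 62.0(ctr 62.0) | R front -39.9 y 0.3(ctr 0.3) | F hood [-3.5 -0.6] fz 0.7
d tool [-0.0044  0.0023 -0.0003] rz -0.1137 hood x in tool [-0.827  0.563  0.   ]
```

Converted, -0.114 rad is -0.0726.

Call:
{"api": "jog_arm", "payload": {"increments": {"x":[-0.0022, -0.0044, -0.0044, -0.0044], "y":[0.0012, 0.0023, 0.0023, 0.0023], "z":[0, 0, 0, 0], "ax":[0, 0, 0, 0], "ay":[0, 0, 0, 0], "az":[-0.0363, -0.0726, -0.0726, -0.0726]}, "finger_gap": 0.0574, "quiet": true}}

```text
ok
```

```bash
python3 st.py 28 63.4 2.5 62
```

```text
opening 0.0558
t 7.40 yaw 27.71 TCP [-26.1  30.5] z 8.6 S 70.4 | L front 2.3 y 63.0(ctr 61.7) | R front -30.5 y 0.7(ctr -0.6) | F hood [-3.5 -2.1] fz 0.1
d tool [-0.0025  0.0011 -0.0004] rz -0.0677 hood x in tool [-0.885  0.465  0.   ]
```

Converted, -0.068 rad is -0.0433.

Call:
{"api": "jog_arm", "payload": {"increments": {"x":[-0.0013, -0.0025, -0.0025, -0.0025], "y":[0.0006, 0.0011, 0.0011, 0.0011], "z":[0, 0, 0, 0], "ax":[0, 0, 0, 0], "ay":[0, 0, 0, 0], "az":[-0.0216, -0.0433, -0.0433, -0.0433]}, "finger_gap": 0.0558, "quiet": true}}

```text
ok
```

```bash
python3 st.py 25.5 63.6 2.5 62
python3 - <<'E'
from station import grab_frame
import cv2,numpy as np
f=grab_frame('side');np.savez('s6.npz',**f);cv2.imwrite('pics/s6.png',cv2.resize(f['color'][160:250,190:310],None,fx=6,fy=6,interpolation=cv2.INTER_CUBIC))
E
```

```text
opening 0.0550
t 7.90 yaw 23.74 TCP [-23.2  30.3] z 8.6 S 69.1 | L front 2.6 y 64.1(ctr 62.0) | R front -25.2 y 0.8(ctr -1.3) | F hood [-3.5 -2.9] fz -0.1
d tool [-0.0011  0.0003 -0.0004] rz -0.0331 hood x in tool [-0.915  0.403  0.   ]
```

View pics/s6.png

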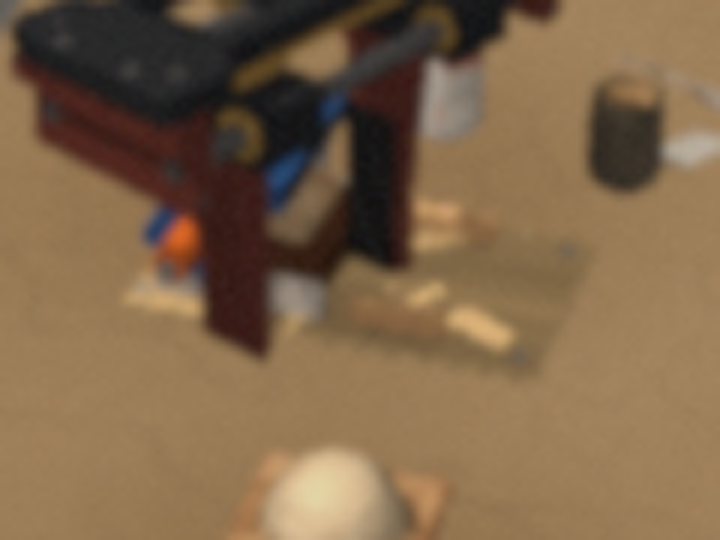

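The block is under the raised flap with the right finger behind it at (395,250), and the flap edge is clear. Now small steps until the stop is felt.

Converted, -0.033 rad is -0.021.

Call:
{"api": "jog_arm", "payload": {"increments": {"x":[-0.0011, -0.0011, -0.0011], "y":[0.0003, 0.0003, 0.0003], "z":[0, 0, 0], "ax":[0, 0, 0], "ay":[0, 0, 0], "az":[-0.021, -0.021, -0.021]}, "finger_gap": 0.055, "quiet": true}}

```text
ok
```

```bash
python3 st.py 24 63.8 2.5 62; python3 -c "
from station import robot;o=robot.get_obs();print(o['ft_torque'])"
```

```text
opening 0.0547
t 8.32 yaw 21.83 TCP [-22.2  30.1] z 8.6 S 68.3 | L front 2.3 y 64.4(ctr 61.8) | R front -23.1 y 1.0(ctr -1.6) | F hood [-4.4 -2.5] fz 0.3
d tool [-0.0009  0.0004 -0.0004] rz -0.0212 hood x in tool [-0.928  0.372 -0.   ]
[-0.32016109  0.70944199  0.02748115]
```

Converted, -0.021 rad is -0.0134.

Call:
{"api": "jog_arm", "payload": {"increments": {"x":[-0.0009, -0.0009, -0.0009], "y":[0.0004, 0.0004, 0.0004], "z":[0, 0, 0], "ax":[0, 0, 0], "ay":[0, 0, 0], "az":[-0.0134, -0.0134, -0.0134]}, "quiet": true}}

```text
ok
```

```bash
python3 st.py 22.5 63.8 2.5 62; python3 -c "
from station import robot;o=robot.get_obs();print(o['ft_torque'])"
```

```text
opening 0.0542
t 8.70 yaw 20.63 TCP [-22.3  29.7] z 8.5 S 68.6 | L front 1.5 y 64.6(ctr 61.8) | R front -22.7 y 0.4(ctr -2.4) | F hood [-6.9 -3. ] fz 1.7
d tool [-0.0017  0.001  -0.0005] rz -0.021 hood x in tool [-0.936  0.352 -0.002]
[-0.48552424  1.12730377 -0.07046877]
```

Converted, -0.015 rad is -0.0095.

Call:
{"api": "jog_arm", "payload": {"increments": {"x":[-0.001, -0.001, -0.001], "y":[0.0004, 0.0004, 0.0004], "z":[0, 0, 0], "ax":[0, 0, 0], "ay":[0, 0, 0], "az":[-0.0095, -0.0095, -0.0095]}, "quiet": true}}

```text
ok
```

```bash
python3 st.py 23 63.8 2.5 62; python3 -c "
from station import robot;o=robot.get_obs();print(o['ft_torque'])"
```

```text
opening 0.0543
t 9.07 yaw 19.79 TCP [-22.4  29.5] z 8.3 S 68.3 | L front 0.8 y 64.6(ctr 61.6) | R front -22.3 y 0.3(ctr -2.7) | F hood [-10.3  -3.2] fz 4.8
d tool [-0.0014  0.0012 -0.0007] rz 0.0007 hood x in tool [-0.941  0.339 -0.005]
[-0.49240524  1.59943662 -0.1419398 ]
```

The force rose sharply with the block's rear face at -22.4 mm, which is home (expected -22). Now I'll swing the right finger back out while the left keeps holding the flap up.

```bash
python3 st.py 33 62.8 1 62
```

```text
opening 0.0574
t 9.07 yaw 19.79 TCP [-22.4  29.5] z 8.3 S 68.3 | L front 0.8 y 64.6(ctr 61.6) | R front -22.3 y 0.3(ctr -2.7) | F hood [-10.3  -3.2] fz 4.8
d tool [ 0.0051 -0.0006 -0.0006] rz 0.1385 hood x in tool [-0.941  0.339 -0.005]
```

Converted, 0.139 rad is 0.0885.

Call:
{"api": "jog_arm", "payload": {"increments": {"x":[0.0025, 0.0051, 0.0051, 0.0051], "y":[-0.0003, -0.0006, -0.0006, -0.0006], "z":[0, 0, 0, 0], "ax":[0, 0, 0, 0], "ay":[0, 0, 0, 0], "az":[0.0446, 0.0885, 0.0885, 0.0885]}, "finger_gap": 0.0574, "quiet": true}}

```text
ok
```

```bash
python3 st.py 46 61.2 2 62
```

```text
opening 0.0631
t 9.57 yaw 27.65 TCP [-24.6  31.8] z 8.8 S 70.9 | L front 3.9 y 64.5(ctr 63.2) | R front -29.0 y 1.7(ctr 0.4) | F hood [-2.3  1.9] fz -0.6
d tool [ 0.0073 -0.0043 -0.0002] rz 0.162 hood x in tool [-0.886  0.464  0.001]
```

Converted, 0.162 rad is 0.1031.

Call:
{"api": "jog_arm", "payload": {"increments": {"x":[0.0037, 0.0073, 0.0073, 0.0073], "y":[-0.0021, -0.0043, -0.0043, -0.0043], "z":[0, 0, 0, 0], "ax":[0, 0, 0, 0], "ay":[0, 0, 0, 0], "az":[0.0516, 0.1031, 0.1031, 0.1031]}, "finger_gap": 0.0631, "quiet": true}}

```text
ok
```

```bash
python3 st.py 60 59.4 2 62
```

```text
opening 0.0709
t 10.07 yaw 36.91 TCP [-33.3  30.9] z 8.7 S 76.8 | L front 1.8 y 61.1(ctr 61.7) | R front -44.3 y -0.4(ctr 0.2) | F hood [-2.   0.1] fz -0.1
d tool [ 0.006  -0.0028 -0.0003] rz 0.1462 hood x in tool [-0.8    0.601  0.   ]
```

Converted, 0.146 rad is 0.0929.

Call:
{"api": "jog_arm", "payload": {"increments": {"x":[0.003, 0.006, 0.006, 0.006], "y":[-0.0014, -0.0028, -0.0028, -0.0028], "z":[0, 0, 0, 0], "ax":[0, 0, 0, 0], "ay":[0, 0, 0, 0], "az":[0.0465, 0.0929, 0.0929, 0.0929]}, "finger_gap": 0.0709, "quiet": true}}

```text
ok
```

```bash
python3 plan.py -85 31 9 45.3; python3 - <<'E'
from station import grab_frame
import cv2,numpy as np
f=grab_frame('side');cv2.imwrite('pics/s7.png',cv2.resize(f['color'][160:250,190:310],None,fx=6,fy=6,interpolation=cv2.INTER_CUBIC))
E
```

```text
t 10.57 yaw 45.28 TCP [-39.8  32.3] z 8.7 S 84.4 | L front 2.0 y 59.7(ctr 62.0) | R front -58.0 y 0.3(ctr 2.6) | F hood [-3.4  0.8] fz 0.2
d tool [ 0.0309 -0.033  -0.0003] rz 0.0004 hood x in tool [-0.704  0.711  0.   ]
```

View pics/s7.png

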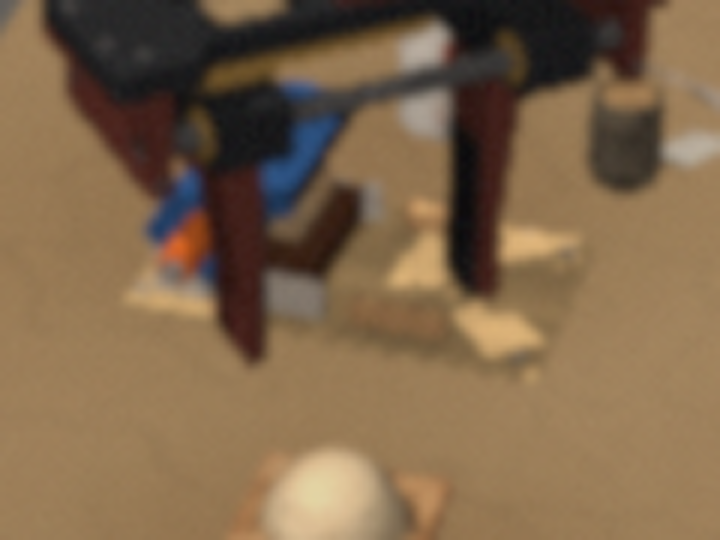

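The block sits inside the cheeks, with its rear face at (330,230) just behind the cheek front at (325,290), and the right finger is clear. I'll back off so the flap closes under control.

Call:
{"api": "jog_arm", "payload": {"increments": {"x":[0.004, 0.008, 0.012, 0.016, 0.02, 0.024, 0.028, 0.031], "y":[-0.0043, -0.0085, -0.0128, -0.017, -0.021, -0.0255, -0.0295, -0.033], "z":[0, 0, 0, 0, 0, 0, 0, 0], "ax":[0, 0, 0, 0, 0, 0, 0, 0], "ay":[0, 0, 0, 0, 0, 0, 0, 0], "az":[0, 0, 0, 0, 0, 0, 0, 0]}, "quiet": true}}

```text
ok
```

```bash
python3 plan.py -92 31 130 45.3
```

```text
t 11.62 yaw 45.39 TCP [-85.6  31.3] z 8.7 S 84.2 | L front -43.8 y 58.5(ctr 60.8) | R front -103.7 y -0.7(ctr 1.7) | F hood [-0.   0.4] fz 0.3
d tool [ 0.0043 -0.0047 -0.1213] rz -0.0015 hood x in tool [-0.702  0.712  0.   ]
```

Call:
{"api": "jog_arm", "payload": {"increments": {"x":[0.004, 0.004, 0.004, 0.004, 0.05, 0.1, 0.12, 0.12], "y":[-0.004, -0.004, -0.004, -0.004, -0.02, -0.03, -0.03, -0.03], "z":[-0.02, -0.06, -0.11, -0.16, -0.19, -0.19, -0.19, -0.19], "ax":[0, 0, 0, 0, 0, 0, 0, 0], "ay":[0, 0, 0, 0, 0, 0, 0, 0], "az":[0, 0, 0, 0, 0, 0, 0, 0]}, "quiet": true}}

```text
ok
```

```bash
python3 - <<'E'
from station import grab_frame
from h import *
f=grab_frame('side');Q=hood(cloud(f));hsv=cv2.cvtColor(f['color'],cv2.COLOR_BGR2HSV);h,s,v=[hsv[...,i].astype(int) for i in range(3)]
q=Q[(h<12)&(s>190)&(v>150)&(Q[...,1]>35)&(Q[...,1]<90)&(abs(Q[...,0])<50)];print('roller',len(q),q.mean(0),q.max(0))
q=Q[(h>100)&(h<130)&(s>120)&(abs(Q[...,0])<60)&(abs(Q[...,1])<60)];print('flap',q.min(0),q.max(0))
w=grab_frame('wrist')
a=cv2.resize(f['color'][140:270,180:330],None,fx=4,fy=4,interpolation=cv2.INTER_CUBIC);cv2.imwrite('pics/s8.png',a)
E
python3 plan.py
```

```text
roller 31 [-25.84349323  63.21311206  33.37891257] [-21.98383247  72.95098503  35.4466174 ]
flap [-34.47165421 -29.71698223  12.06782856] [ 0.82835284 39.78121127 49.65535341]
t 12.72 yaw 45.35 TCP [-190.7   95.5] z 198.7 S 84.7 | L front -148.7 y 122.9(ctr 125.3) | R front -209.0 y 63.4(ctr 65.7) | F hood [ 0.9 -0.1] fz 0.9
```

View pics/s8.png

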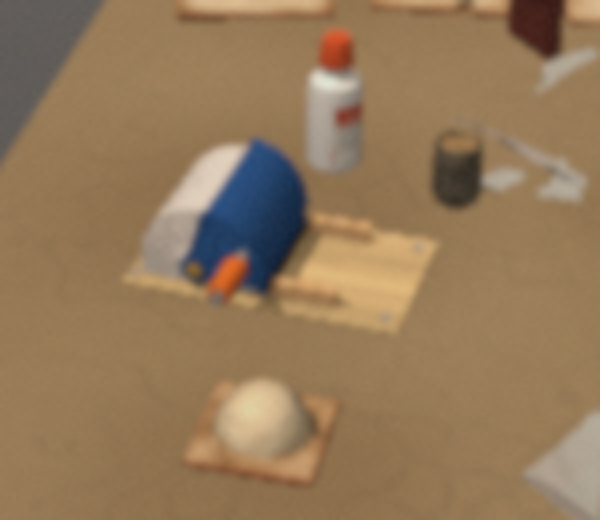

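The flap is closed, with the roller at (230,272) back at its starting pose. The block is inside, and the glue, barrel and dome are undisturbed.

Call:
{"api": "jog_arm", "payload": {"increments": {"x":[0, 0, 0, 0], "y":[0, 0, 0, 0], "z":[0, 0, 0, 0], "ax":[0, 0, 0, 0], "ay":[0, 0, 0, 0], "az":[0, 0, 0, 0]}, "lines": "1,1"}}

```text
clock: 13.22
```

```bash
python3 -c "
from station import sign_off;print(sign_off())"
```

```text
the job is handed in; nothing more can be done
None
```

The block with the wet bench is home against the stop, the flap is closed behind it, the glue bottle, barrel and dome look undisturbed, and I handed the job in at about 13 s; the verdict wasn't shown.

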